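# Line the salad tray with two L-shaped cold plates

### The job

Line the green salad tray with the two blue L-shaped cold plates: turn them so that they interlock and both lie flat, right way up, on the tray's floor side by side, neither resting on the other or on the rim. Leave the orange warming plate where it lies.

Things in the scene. Friction and masses are not known exactly. Their poses are not given: they have to be found in the camera images.
- tray: Green open tray, fixed to the table. Outside 160 mm (its x) by 220 mm (its y), 30 high; walls and floor 5 thick, so inside 150 by 210. Origin: centre of its underside, z up. The two L-plates, a half turn apart, interlock to fill it as a 2 by 3 grid of 60 mm squares with 10 mm gaps all round and between; no other arrangement fits flat.
- blue_a: Blue cold plate, one of two alike. L-plate, 15 mm thick, 0.25 kg, arms 60 wide, outer edges 120. It fills x -50..70, y -50..10 and x -50..10, y 10..70 (outer corner -50, -50); z up. Origin: underside, below the middle of its white upright grip lug (= centre of mass). Lug: 16 mm thick along the plate's direction x = y, 40 long along x = -y, top 60 above the underside; pinch its 16 mm.
- blue_b: Blue cold plate, the other one. L-plate, 15 mm thick, 0.25 kg, arms 60 wide, outer edges 120. It fills x -50..70, y -50..10 and x -50..10, y 10..70 (outer corner -50, -50); z up. Origin: underside, below the middle of its white upright grip lug (= centre of mass). Lug: 16 mm thick along the plate's direction x = y, 40 long along x = -y, top 60 above the underside; pinch its 16 mm.
- orange: Orange warming plate, not wanted. L-plate, 15 mm thick, 0.25 kg, arms 60 wide, outer edges 120. It fills x -50..70, y -50..10 and x -50..10, y 10..70 (outer corner -50, -50); z up. Origin: underside, below the middle of its white upright grip lug (= centre of mass). Lug: 16 mm thick along the plate's direction x = y, 40 long along x = -y, top 60 above the underside; pinch its 16 mm.
Things that resemble listed ones, but are neither listed nor needed, are in the scene too. What is shaped like the blue_b but purple or yellow is not meant.

How it is judged:
At the end, for the whole second after the job is handed in: Both blue plates are inside the tray, flat on its floor (underside within 5 mm of it, tilt under 0.1 rad), lug up and at rest; where in the tray and which end each is at do not matter (x of blue_a in the frame of tray between -0.04 and 0.04 m and y of blue_a in the frame of tray between -0.07 and 0.07 m and z of blue_a in the frame of tray between 0 and 0.01 m and angle between each of blue_a, blue_b's own z axis and vertical below 0.1 rad and linear speed of each of blue_a, blue_b below 0.02 m/s and x of blue_b in the frame of tray between -0.04 and 0.04 m and y of blue_b in the frame of tray between -0.07 and 0.07 m and z of blue_b in the frame of tray between 0 and 0.01 m); the robot touches nothing.
It fails at once if the orange plate is moved by more than 30 mm (distance of orange from where it was at the start of the episode above 0.03 m).
It also fails if it takes over 59 s, if anything falls off the work surface, if the arm or the gripper's body presses on something with over 40 N, if the wrist force passes 120 N, or if a joint passes its speed limit or range.

### The arm

A 6-joint arm with a two-finger parallel gripper is mounted at the origin on the work surface. World frame = base frame: x ahead of the robot, y to its left, z up, the work surface at z = 0. Lengths are in m, angles in rad, forces in N, time in s.
With the tool pointing down it reaches from about 0.325 to 0.9 m from the base axis. Payload 6.1 kg.
Tool frame: the origin (TCP) lies on the centre line of the jaws, within the pads' length; the fingertips stand 17 mm ahead of it and the grasp point (between the pads) lies 2 mm behind it; z points along the fingers, y is the line along which they close (so a half turn about z gives the same grasp; the last joint's range is limited). The gripper opens to 85 mm and grips with 20 to 120 N. Pads are 22 mm wide; open, the fingers measure 114 mm over their backs; the gripper's body (76 mm by 85 mm) begins 54 mm behind the grasp point. The pads swing forward as they close: fully open they stand 13 mm farther back than shut.
Start: joints at [-1.39, 0.22, 1.526, -0, 1.395, -0.126], TCP at [0.189, -0.596, 0.248] pointing down, gripper open.
Joint ranges: [-2.98, 2.98], [-0.91, 2.08], [0.09, 2.57], [-1.24, 4.39], [0.2, 2.65], [-2.68, 2.68]. Speed limits (rad/s): [2.57, 2.57, 3.01, 3.14, 3.14, 3.14].

### API

Orientations are given as a unit quaternion [x, y, z, w].
In Python, from station import env, optics gives the robot as it stands.
- The arm moves only by the tool jog_arm, never from a script. Its arguments are lists of equal length, an entry for each row: "rot": the turn, a rotation vector about the tool's x, y, z in rad, a list of three; "delta_pos": the shift along the tool's x, y, z in m, a list of three; "fingers": the closure, from 0 (fully open) to 1 (shut). In form: {"rot": [[rx, ry, rz], ...], "delta_pos": [[dx, dy, dz], ...], "fingers": [fingers, ...]}. A call has 1 to 12 rows; each row shifts and turns the commanded pose from where the row before left it, along the tool's axes as they then stand; what a row does not reach is not made up. A row lasts 1/8 s, in which the tool goes at most 62.5 mm and 10.7 degrees, less where a joint would pass 70% of its speed; a pose out of reach is approached as far as the arm can. A call with a gripper value outside its range is refused whole. The fingers move at their own pace and stop on an object; "force" is the grip in N (left out, the last holds). Time passes only in rows, so rows that do not move let the fingers close. It gives the time, the measured TCP pose, the force, the opening and the grip force at its end, in the units of the state.
- env.read_state(): the state, without advancing time (a new reading comes with each control period).
- optics.grab_frame(name): name is "scene" or "top" or "wrist"; returns the picture (420x560x3 uint8, blue, green, red); there is no depth.
- optics.camera_model(name): a dict with "fovy" (degrees; the focal length in pixels is half the picture's height over the tangent of half this angle, whatever the lens; pixels are square), "cx", "cy" (the principal point, pixels), "k1" (the pictures are not rectified: a ray, as slopes to the right and down, at radius r is drawn at 1 + k1 r^2 times it, then the intrinsics apply), "extrinsics" (4x4, takes a point from camera to world coordinates). Camera axes: x right, y up, looking along -z (the intrinsics and any distortion apply to the point x, -y, -z); pixel columns grow to the right and rows downward; lengths in m; the calibration is good to about 2 mm. A picture is of the moment at which its call begins: read the wrist's pose just before it. camera_model takes no time and is no camera call; for the wrist camera it gives the pose at the moment of the call.
- env.hand_in(): hands the job in; it is judged then, once.
The state is a dict: "clock": time; "joints": joint angles; "joint_vel": joint speeds; "tau": joint torques, N m; "tool_pos": TCP position; "ee_rot": TCP orientation; "contact_force": force on the tool from outside, world axes, zero at the start; "ft_torque": the same for the moment, N m; "gripper_width": finger opening in m; "grip_force": force on a finger pad.
Only numpy, scipy, OpenCV 4.12 (cv2) and the standard library are available. Lean on these libraries where they do the work, as an engineer would, in place of code of your own. Each camera call takes 0.05 s, during which the arm holds its last target. There are 200 camera calls.

## Working session

There is one attempt and no reset: what is moved stays moved. The work goes in short steps, Python scripts to look and compute and a tool call to move; the robot and the scene stay as the last step left them, time stands still between calls to the robot, and variables do not carry over. Pictures are saved under pics/ and viewed, at most 12 in all, crops included, and the job is handed in when it is done.

Besides the shell and the picture viewer there is one more tool, called after "Emit:" in YAML: its name, and indented under it one key for each argument. jog_arm: Moves the arm, as the interface text tells. Its arguments: {"type":"object","properties":{"rot":{"type":"array"},"delta_pos":{"type":"array"},"fingers":{"type":"array"},"force":{"type":"number"}},"required":["rot","delta_pos","fingers"]}

```bash
mkdir -p pics; ls
cat > h.py <<'E'
import numpy as np,cv2
from station import env,optics
def ray(m,u,v):
    f=210/np.tan(np.radians(m['fovy'])/2)
    d=np.array([(u-m['cx'])/f,(v-m['cy'])/f]);s=d.copy()
    for _ in range(30): s=d/(1+m['k1']*(s@s))
    E=np.array(m['extrinsics']); return E[:3,3],E[:3,:3]@np.array([s[0],-s[1],-1])
def px2w(m,u,v,z):
    o,d=ray(m,u,v); return o+d*(z-o[2])/d[2]
def w2px(m,p):
    E=np.array(m['extrinsics']);c=E[:3,:3].T@(np.array(p)-E[:3,3]);f=210/np.tan(np.radians(m['fovy'])/2)
    s=np.array([c[0],-c[1]])/-c[2]; s=s*(1+m['k1']*(s@s)); return s*f+[m['cx'],m['cy']]
E
python3 - <<'E'
from h import *
a=optics.grab_frame('top');cv2.imwrite('pics/top.png',a)
b=optics.grab_frame('scene');cv2.imwrite('pics/scene.png',b)
for n in('top','scene'):print(n,optics.camera_model(n))
print(env.read_state())
E
```

```text
pics
top {'fovy': 50.305426373272695, 'cx': 285.9430036275235, 'cy': 204.45025087468966, 'k1': -0.029990599802169095, 'extrinsics': array([[-0.01817036,  0.98503264, -0.17140752,  0.32494934],
       [-0.99970099, -0.02070468, -0.01300911, -0.00498223],
       [-0.01636334,  0.17111989,  0.98511432,  1.05424119],
       [ 0.        ,  0.        ,  0.        ,  1.        ]])}
scene {'fovy': 42.32117236361104, 'cx': 284.8609585511421, 'cy': 206.55019811845335, 'k1': -0.020960074426867373, 'extrinsics': array([[-0.76797801, -0.54326818,  0.33921891,  0.8991577 ],
       [ 0.64046535, -0.65449271,  0.40180024,  0.50098182],
       [ 0.00373102,  0.5258317 ,  0.85058045,  1.12548772],
       [ 0.        ,  0.        ,  0.        ,  1.        ]])}
{'clock': 0.1, 'joints': array([-1.39012497e+00,  2.21159033e-01,  1.52751863e+00,  9.54463943e-06,
        1.39470102e+00, -1.26126697e-01]), 'joint_vel': array([ 0.00057359, -0.00184169, -0.00260061, -0.00014538, -0.00046707,
       -0.00014334]), 'tau': array([ 3.28069791e-04, -4.98243356e+01, -3.90546405e+01, -2.57909196e-04,
        5.72315170e-03, -6.89871968e-06]), 'tool_pos': array([ 0.18864311, -0.5953009 ,  0.24728972]), 'ee_rot': array([ 9.88257157e-01,  1.52797231e-01, -1.96554403e-05, -8.92806647e-04]), 'contact_force': array([-0.2001471 , -0.49512464,  0.10355603]), 'ft_torque': array([-0.00466789,  0.03811019, -0.06711876]), 'grip_force': 0.0, 'gripper_width': 0.08530935687710063}
```

View pics/top.png

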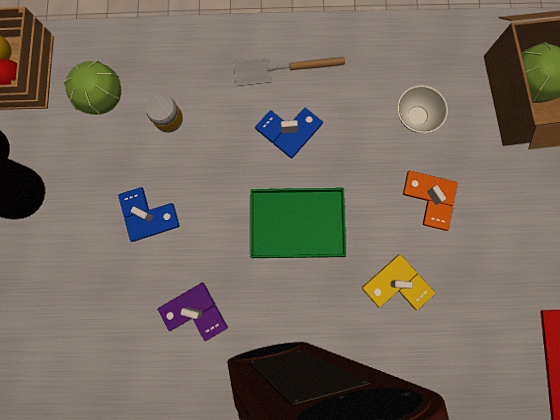

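View pics/scene.png

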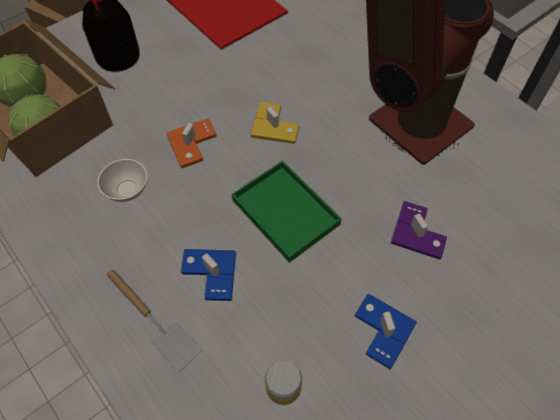

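Run:
```python
import cv2,numpy as np
a=cv2.imread('pics/top.png')
f=lambda x,y,w,h,s:cv2.resize(a[y:y+h,x:x+w],None,fx=s,fy=s,interpolation=cv2.INTER_CUBIC)
t=np.hstack([f(105,175,90,75,4.4),f(245,95,90,75,4.4)])
b=f(235,175,130,95,2.6);o=np.zeros((b.shape[0],t.shape[1],3),np.uint8);o[:,:b.shape[1]]=b
cv2.imwrite('pics/crop.png',np.vstack([t,o]));print(t.shape,o.shape)
```

```text
(330, 792, 3) (247, 792, 3)
```

View pics/crop.png

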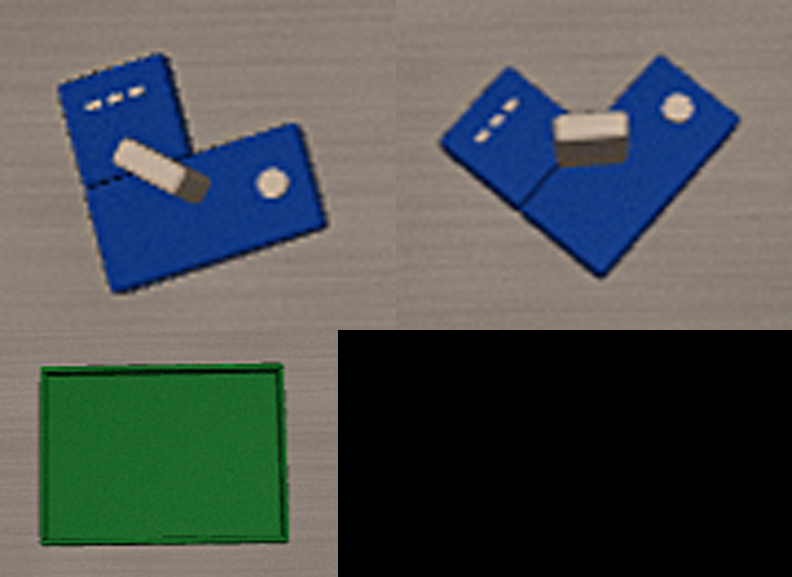

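```bash
cat >> h.py <<'E'
def fit(L,W):
    L=np.array(L,float);W=np.array(W)[:,:2]
    lc,wc=L.mean(0),W.mean(0);l=L-lc;w=W-wc
    th=np.arctan2((l[:,0]*w[:,1]-l[:,1]*w[:,0]).sum(),(l*w).sum())
    R=np.array([[np.cos(th),-np.sin(th)],[np.sin(th),np.cos(th)]])
    t=wc-R@lc;r=np.linalg.norm(L@R.T+t-W,axis=1)
    return t.round(4),round(float(np.degrees(th)),2),(r*1000).round(1)
PL=np.array([[-50,-50],[70,-50],[70,10],[10,10],[10,70],[-50,70]])/1000
E
python3 - <<'E'
from h import *
m=optics.camera_model('top')
A=[(116,291),(326,226),(298,124),(188,157),(165,54),(59,86)]
B=[(601,276),(740,121),(661,55),(583,131),(509,67),(440,142)]
A=[px2w(m,x/4.4+105-.4,y/4.4+175-.4,.015) for x,y in A]
B=[px2w(m,(x-396)/4.4+245-.4,y/4.4+95-.4,.015) for x,y in B]
A_,B_=fit(PL,A),fit(PL,B);print('left',A_,'\ntop',B_)
T=[px2w(m,x/2.6+235-.3,y/2.6-330/2.6+175-.3,.03) for x,y in[(41,367),(283,364),(288,544),(41,545)]]
print('tray',fit(np.array([[80,110],[80,-110],[-80,-110],[-80,110]])/1000,T))
# lug tops
print(px2w(m,(118+185)/2/4.4+105,(150+180)/8.8*1.0+175,.06),px2w(m,(590-396)/4.4+245,125/4.4+95,.06))
from scipy.spatial.transform import Rotation as R
s=env.read_state();print(R.from_quat(s['ee_rot']).as_matrix().round(3))
E
```

```text
left (array([0.4868, 0.3426]), -73.32, array([3. , 1.1, 1.1, 2.1, 1.2, 0.5])) 
top (array([ 0.6893, -0.0017]), -42.06, array([1.9, 1. , 1.1, 3.3, 1.5, 2.1]))
tray (array([ 0.4607, -0.0172]), -0.62, array([1. , 1.4, 1.7, 2. ]))
[0.48639486 0.34093861 0.06      ] [ 0.68958844 -0.00267941  0.06      ]
[[ 0.953  0.302 -0.   ]
 [ 0.302 -0.953  0.002]
 [ 0.    -0.002 -1.   ]]
```

The blue plates are at (148,215) and (290,130); orange (432,198), yellow (398,282) and purple (193,312) are not wanted. The crop confirms that both candidates are blue and lug up. I'll start with the top one.

Emit:
jog_arm:
  rot:
    - [0,0,-0.1644]
    - [0,0,-0.1644]
    - [0,0,-0.1644]
    - [0,0,-0.1644]
    - [0,0,-0.1644]
    - [0,0,-0.1644]
    - [0,0,-0.1644]
    - [0,0,-0.1644]
    - [0,0,0]
    - [0,0,0]
    - [0,0,0]
    - [0,0,0]
  delta_pos:
    - [0,0,0]
    - [0,0,0]
    - [0,0,0]
    - [0,0,0]
    - [0,0,0]
    - [0,0,0]
    - [0,0,0]
    - [0,0,0]
    - [0.0405,0.0378,0]
    - [0.0405,0.0378,0]
    - [0.0405,0.0378,0]
    - [0.0405,0.0378,0]
  fingers: [0,0,0,0,0,0,0,0,0,0,0,0]
  force: 40

```text
clock: 1.6
tool_pos: [0.3322, -0.4246, 0.2479]
ee_rot: [0.689, 0.725, 0.0, -0.0]
contact_force: [0.0, -0.1, -0.4]
gripper_width: 0.0853
grip_force: 0.0
```

Emit:
jog_arm:
  rot:
    - [0,0,0]
    - [0,0,0]
    - [0,0,0]
    - [0,0,0]
    - [0,0,0]
    - [0,0,0]
    - [0,0,0]
    - [0,0,0]
    - [0,0,0]
    - [0,0,0]
    - [0,0,0]
  delta_pos:
    - [0.0405,0.0378,0]
    - [0.0405,0.0378,0]
    - [0.0405,0.0378,0]
    - [0.0405,0.0378,0]
    - [0.0405,0.0378,0]
    - [0.0405,0.0378,0]
    - [0.0405,0.0378,0]
    - [0.0405,0.0378,0]
    - [0.0405,0.0378,0]
    - [0.0405,0.0378,0]
    - [0,0,0]
  fingers: [0,0,0,0,0,0,0,0,0,0,0]

```text
clock: 2.98
tool_pos: [0.6892, 0.0012, 0.2465]
ee_rot: [0.687, 0.727, -0.0, -0.001]
contact_force: [-0.7, -0.5, -0.5]
gripper_width: 0.085
grip_force: 0.0
```

```bash
cat >> h.py <<'E'
from scipy.spatial.transform import Rotation as Ro
def go(xyz,phi=None):
    s=env.read_state();M=Ro.from_quat(s['ee_rot']).as_matrix();p=s['tool_pos']
    f=np.degrees(np.arctan2(M[1,1],M[0,1]))
    d=M.T@(np.array(xyz)-p)
    print('t',s['clock'],'pos',p.round(4),'phi',f.round(2),'q6',s['joints'][5].round(3),'tilt',M[:,2].round(4))
    print('delta now',d.round(4))
    if phi is not None:
        a=-((phi-f+180)%360-180);print('rz',np.radians(a).round(4),'delta after rot',(Ro.from_euler('z',-a,degrees=True).as_matrix()@d).round(4))
def snap(n,c='wrist'):
    m=optics.camera_model(c);cv2.imwrite(f'pics/{n}.png',optics.grab_frame(c));np.save(f'pics/{n}.npy',m,allow_pickle=True);return m
E
python3 - <<'E'
from h import *
go([.6893,-.0017,.045],2.94)
m=snap('w1');print(w2px(m,[.6893,-.0017,.06]),w2px(m,[.6893,-.0017,.015]))
E
```

```text
t 2.975 pos [0.6892 0.0012 0.2465] phi 3.19 q6 -0.169 tilt [-0.0018  0.0011 -1.    ]
delta now [-0.0032  0.0003  0.2015]
rz 0.0043 delta after rot [-0.0032  0.0003  0.2015]
[281.80275102 190.9245042 ] [281.79105213 181.15458919]
```

View pics/w1.png

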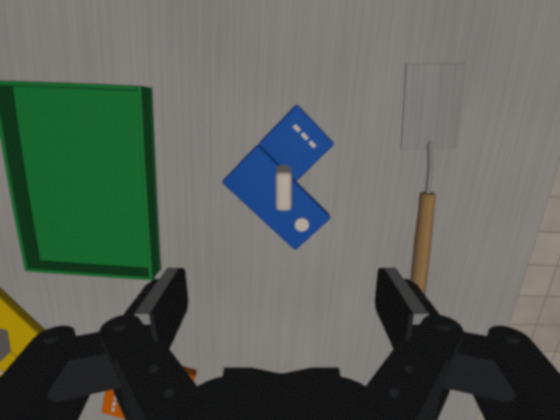

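The wrist view shows the plate with outer corner (222,182), ends (297,249), (330,215), (334,144), (297,105) and lug top (284,190). That is within about 2 mm of my estimate.

Run:
```python
from h import *
m=optics.camera_model('wrist')
W=[px2w(m,*p,.015) for p in[(222,182),(297,249),(330,215),(334,144),(297,105)]]
r=fit(PL[[0,1,2,4,5]],W);print(r);print('lug',px2w(m,284,190,.06))
# tray: near-left rims
T=[px2w(m,*p,.03) for p in[(151,87),(157,278)]];print('tray right rim outer corners',T)
go([r[0][0],r[0][1],.045],r[1]+45)
```

```text
(array([ 0.6901, -0.0041]), -41.3, array([1.4, 2.3, 3.4, 1.7, 2.7]))
lug [ 0.69042312 -0.00281869  0.06      ]
tray right rim outer corners [array([0.55146222, 0.08918404, 0.03      ]), array([ 0.54503732, -0.12678825,  0.03      ])]
t 3.025 pos [ 0.6883 -0.0007  0.2468] phi 3.1 q6 -0.169 tilt [-2.2e-03  1.0e-04 -1.0e+00]
delta now [-0.0035  0.002   0.2018]
rz -0.0104 delta after rot [-0.0036  0.002   0.2018]
```

Emit:
jog_arm:
  rot:
    - [0,0,0]
    - [0,0,0]
    - [0,0,0]
    - [0,0,0]
    - [0,0,0]
    - [0,0,0]
    - [0,0,0]
    - [0,0,0]
    - [0,0,0]
    - [0,0,0]
    - [0,0,0]
  delta_pos:
    - [-0.003,0.002,0.03]
    - [0,0,0.045]
    - [0,0,0.045]
    - [0,0,0.04]
    - [0,0,0.03]
    - [0,0,0.011]
    - [0,0,0]
    - [0,0,0]
    - [0,0,0]
    - [0,0,0]
    - [0,0,0]
  fingers: [0,0,0,0,0,0,0,1,1,1,1]
  force: 40

```text
clock: 4.4
tool_pos: [0.6909, -0.0053, 0.0482]
ee_rot: [0.689, 0.725, 0.0, 0.001]
contact_force: [2.6, 1.0, -0.9]
gripper_width: 0.0152
grip_force: 39.8
```

Emit:
jog_arm:
  rot:
    - [0,0,0]
    - [0,0,0]
    - [0,0,0]
    - [0,0,0]
    - [0,0,0]
    - [0,0,0]
    - [0,0,0]
    - [0,0,0]
    - [0,0,0]
  delta_pos:
    - [0,0,0]
    - [0,0,0]
    - [0,0,-0.02]
    - [0,0,-0.03]
    - [0,0,-0.03]
    - [0,0,-0.03]
    - [0,0,-0.03]
    - [0,0,0]
    - [0,0,0]
  fingers: [1,1,1,1,1,1,1,1,1]

```text
clock: 5.52
tool_pos: [0.6896, -0.0053, 0.1861]
ee_rot: [0.689, 0.725, -0.001, -0.001]
contact_force: [-0.4, 0.4, -2.3]
gripper_width: 0.0155
grip_force: 39.9
```

Run:
```python
from h import *
m=optics.camera_model('scene')
b=cv2.imread('pics/scene.png')
g=((b[...,1]>1.6*b[...,2])&(b[...,1]>1.4*b[...,0])).astype('uint8')
c=max(cv2.findContours(g,0,1)[0],key=cv2.contourArea)
q=cv2.approxPolyDP(cv2.convexHull(c),4,True)[:,0];print(q.tolist())
for p in q: print(p,px2w(m,*p,.03)[:2].round(4))
t=optics.camera_model('top');a=cv2.imread('pics/top.png')
g=((a[...,1]>1.6*a[...,2])&(a[...,1]>1.4*a[...,0])).astype('uint8');g[:180]=0
c=max(cv2.findContours(g,0,1)[0],key=cv2.contourArea);q=cv2.approxPolyDP(cv2.convexHull(c),4,True)[:,0]
for p in q: print('top',p,px2w(t,*p,.03)[:2].round(4))
go([.4452,-.062,.12],44.4)
m=snap('w2')
```

```text
[[339, 224], [289, 261], [232, 194], [282, 161], [340, 218]]
[339 224] [0.3958 0.1007]
[289 261] [0.5468 0.0993]
[232 194] [ 0.5375 -0.1251]
[282 161] [ 0.3819 -0.1241]
[340 218] [0.383  0.0903]
top [343 188] [ 0.5394 -0.1254]
top [344 256] [ 0.3813 -0.1214]
top [251 257] [0.3831 0.0905]
top [251 189] [0.5416 0.0897]
t 5.525 pos [ 0.6896 -0.0053  0.1861] phi 2.93 q6 -0.173 tilt [-1.9e-03  2.0e-04 -1.0e+00]
delta now [-0.0441 -0.2468  0.0665]
rz -0.7237 delta after rot [ 0.1304 -0.2142  0.0665]
```

View pics/w2.png

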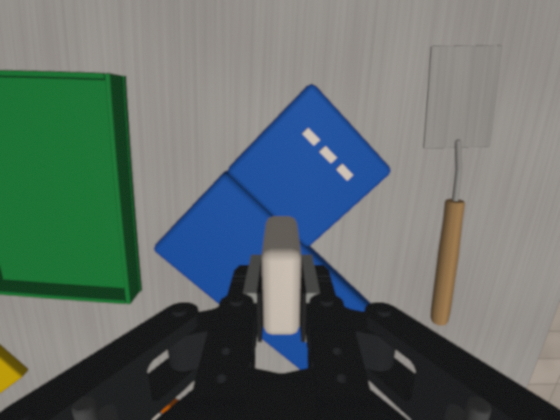

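Run:
```python
from h import *
m=optics.camera_model('wrist')
W=[px2w(m,*p,.153) for p in[(155,248),(312,85),(390,170)]]
r=fit(PL[[0,5,4]],W);print(r)
s=env.read_state();print(s['tool_pos'],s['ee_rot'])
print([px2w(m,*p,.03).round(4) for p in[(124,75),(138,302)]])
```

```text
(array([ 0.6889, -0.0019]), -41.72, array([2.7, 2. , 2.6]))
[ 0.68917438 -0.00521092  0.18520243] [ 0.68875899  0.72498851 -0.00097904 -0.00132388]
[array([0.5539, 0.0912, 0.03  ]), array([ 0.5486, -0.1238,  0.03  ])]
```

Emit:
jog_arm:
  rot:
    - [0,0,-0.1441]
    - [0,0,-0.1441]
    - [0,0,-0.1441]
    - [0,0,-0.1441]
    - [0,0,-0.1441]
    - [0,0,0]
    - [0,0,0]
    - [0,0,0]
    - [0,0,0]
    - [0,0,0]
    - [0,0,0]
    - [0,0,0]
  delta_pos:
    - [0,0,0]
    - [0,0,0]
    - [0,0,0]
    - [0,0,0]
    - [0,0,0]
    - [0.0212,-0.0358,0]
    - [0.0212,-0.0358,0]
    - [0.0212,-0.0358,0]
    - [0.0212,-0.0358,0]
    - [0.0212,-0.0358,0]
    - [0.0212,-0.0358,0]
    - [0,0,0.01]
  fingers: [1,1,1,1,1,1,1,1,1,1,1,1]

```text
clock: 7.08
tool_pos: [0.4451, -0.0641, 0.1759]
ee_rot: [0.39, 0.921, -0.0, -0.001]
contact_force: [-0.9, 0.1, -1.5]
gripper_width: 0.0153
grip_force: 40.4
```

Emit:
jog_arm:
  rot:
    - [0,0,0]
    - [0,0,0]
    - [0,0,0]
  delta_pos:
    - [0,0,0.04]
    - [0,0,0.04]
    - [0,0,0]
  fingers: [1,1,1]

```text
clock: 7.45
tool_pos: [0.4444, -0.0627, 0.0932]
ee_rot: [0.389, 0.921, -0.0, -0.005]
contact_force: [-0.0, 0.3, -2.3]
gripper_width: 0.0153
grip_force: 40.4
```

Run:
```python
from h import *
go([.4466,-.0638,.0545],44.2)
snap('w3');snap('t3','top')
w=cv2.imread('pics/w3.png');t=cv2.imread('pics/t3.png')[165:275,225:370]
t=cv2.resize(t,None,fx=2.76,fy=2.76,interpolation=2);t=t[:,:400]
w=cv2.resize(w,(400,300));H=max(w.shape[0],t.shape[0])
o=np.zeros((H,800,3),np.uint8);o[:300,:400]=w;o[:t.shape[0],400:400+t.shape[1]]=t;cv2.imwrite('pics/c3.png',o)
```

```text
t 7.45 pos [ 0.4444 -0.0627  0.0932] phi 44.22 q6 -1.088 tilt [-0.009   0.0031 -1.    ]
delta now [-0.0027  0.0009  0.0387]
rz 0.0004 delta after rot [-0.0027  0.001   0.0387]
```

View pics/c3.png

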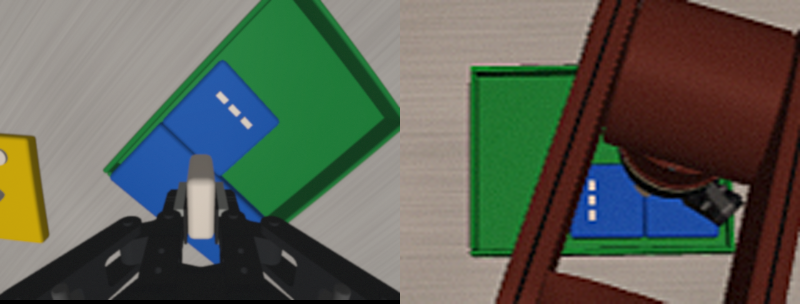

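Emit:
jog_arm:
  rot:
    - [0,0,0]
    - [0,0,0]
    - [0,0,0]
    - [0,0,0]
    - [0,0,0]
  delta_pos:
    - [-0.0025,0.001,0.01]
    - [0,0,0.012]
    - [0,0,0.01]
    - [0,0,0.006]
    - [0,0,0]
  fingers: [1,1,1,1,1]

```text
clock: 8.18
tool_pos: [0.4497, -0.0649, 0.0587]
ee_rot: [0.389, 0.921, -0.0, -0.001]
contact_force: [-0.5, -0.1, -1.7]
gripper_width: 0.0154
grip_force: 40.4
```

Emit:
jog_arm:
  rot:
    - [0,0,0]
    - [0,0,0]
    - [0,0,0]
    - [0,0,0]
  delta_pos:
    - [0.0015,-0.001,0.002]
    - [0,0,0.003]
    - [0,0,0]
    - [0,0,0]
  fingers: [1,1,1,1]

```text
clock: 8.68
tool_pos: [0.4485, -0.0647, 0.0544]
ee_rot: [0.389, 0.921, 0.0, 0.0]
contact_force: [0.4, -0.6, -1.8]
gripper_width: 0.0155
grip_force: 40.4
```

Next: release, lift, and rotate +107° (rz −1.87) for the left plate.

Emit:
jog_arm:
  rot:
    - [0,0,0]
    - [0,0,0]
    - [0,0,0]
    - [0,0,0]
    - [0,0,0]
    - [0,0,0]
    - [0,0,0]
    - [0,0,0]
    - [0,0,0]
    - [0,0,0]
  delta_pos:
    - [0,0,0.0005]
    - [0,0,0]
    - [0,0,0]
    - [0,0,0]
    - [0,0,0]
    - [0,0,-0.02]
    - [0,0,-0.045]
    - [0,0,-0.055]
    - [0,0,-0.055]
    - [0,0,-0.01]
  fingers: [0.5,0,0,0,0,0,0,0,0,0]

```text
clock: 9.93
tool_pos: [0.4507, -0.0654, 0.2436]
ee_rot: [0.389, 0.921, 0.0, 0.004]
contact_force: [0.9, -0.4, 1.1]
gripper_width: 0.0853
grip_force: 0.0
```

Emit:
jog_arm:
  rot:
    - [0,0,-0.17]
    - [0,0,-0.17]
    - [0,0,-0.17]
    - [0,0,-0.17]
    - [0,0,-0.17]
    - [0,0,-0.17]
    - [0,0,-0.17]
    - [0,0,-0.17]
    - [0,0,-0.17]
    - [0,0,-0.17]
    - [0,0,-0.17]
    - [0,0,0]
  delta_pos:
    - [0,0,0]
    - [0,0,0]
    - [0,0,0]
    - [0,0,0]
    - [0,0,0]
    - [0,0,0]
    - [0,0,0]
    - [0,0,0]
    - [0,0,0]
    - [0,0,0]
    - [0,0,0]
    - [0,0,0]
  fingers: [0,0,0,0,0,0,0,0,0,0,0,0]

```text
clock: 11.42
tool_pos: [0.4591, -0.0016, 0.2341]
ee_rot: [-0.478, 0.878, -0.027, -0.022]
contact_force: [-0.6, -0.3, -0.2]
gripper_width: 0.0856
grip_force: 0.0
```

Run:
```python
from h import *
go([.4868,.3426,.24],151.7)
```

```text
t 11.425 pos [ 0.4591 -0.0016  0.2341] phi 147.21 q6 -2.68 tilt [-0.0134 -0.0688 -0.9975]
delta now [-0.303   0.1629 -0.03  ]
rz -0.0784 delta after rot [-0.3149  0.1387 -0.03  ]
```

Emit:
jog_arm:
  rot:
    - [0,0,0]
    - [0,0,0]
    - [0,0,0]
    - [0,0,0]
    - [0,0,0]
    - [0,0,0]
    - [0,0,0]
    - [0,0,0]
  delta_pos:
    - [-0.0433,0.0233,-0.0043]
    - [-0.0433,0.0233,-0.0043]
    - [-0.0433,0.0233,-0.0043]
    - [-0.0433,0.0233,-0.0043]
    - [-0.0433,0.0233,-0.0043]
    - [-0.0433,0.0233,-0.0043]
    - [-0.0433,0.0233,-0.0043]
    - [0,0,0]
  fingers: [0,0,0,0,0,0,0,0]

```text
clock: 12.42
tool_pos: [0.4887, 0.3421, 0.24]
ee_rot: [-0.477, 0.878, -0.028, -0.022]
contact_force: [0.9, -0.1, -0.2]
gripper_width: 0.0854
grip_force: 0.0
```

```bash
cat >> h.py <<'E'
def fix(phi):
    M=Ro.from_quat(env.read_state()['ee_rot']).as_matrix();c,s=np.cos(np.radians(phi)),np.sin(np.radians(phi))
    G=np.array([[-s,c,0],[c,s,0],[0,0,-1]]);G[:,0]=np.cross(G[:,1],G[:,2])
    print('rotvec fix',Ro.from_matrix(M.T@G).as_rotvec().round(4))
E
python3 - <<'E'
from h import *
go([.4868,.3426,.24],151.7);fix(151.7)
E
```

```text
t 12.425 pos [0.4887 0.3421 0.24  ] phi 147.05 q6 -2.048 tilt [-0.0128 -0.0697 -0.9975]
delta now [ 0.0006  0.0018 -0.    ]
rz -0.0812 delta after rot [ 0.0004  0.0019 -0.    ]
rotvec fix [-0.0246 -0.0666 -0.0821]
```

Emit:
jog_arm:
  rot:
    - [-0.0246,-0.0666,-0.0821]
    - [0,0,0]
    - [0,0,0]
  delta_pos:
    - [0,0,0]
    - [0,0,0]
    - [0,0,0]
  fingers: [0,0,0]

```text
clock: 12.8
tool_pos: [0.4892, 0.3391, 0.2413]
ee_rot: [-0.511, 0.86, -0.001, 0.0]
contact_force: [0.3, 0.7, 0.3]
gripper_width: 0.0852
grip_force: 0.0
```

Run:
```python
from h import *
go([.4868,.3426,.045],151.7);fix(151.7)
snap('w4');snap('t4','top')
w=cv2.imread('pics/w4.png');t=cv2.imread('pics/t4.png')[165:275,225:370]
t=cv2.resize(t,None,fx=2.4,fy=2.4,interpolation=2)
o=np.zeros((420,800,3),np.uint8);o[:,:450]=w[:,60:510];o[:t.shape[0],450:450+t.shape[1]]=t[:,:350];cv2.imwrite('pics/c4.png',o)
```

```text
t 12.8 pos [0.4892 0.3391 0.2413] phi 151.4 q6 -2.168 tilt [ 0.0013 -0.0011 -1.    ]
delta now [-0.002   0.0041  0.1963]
rz -0.0052 delta after rot [-0.002   0.0041  0.1963]
rotvec fix [-0.0017 -0.0003 -0.0052]
```

View pics/c4.png

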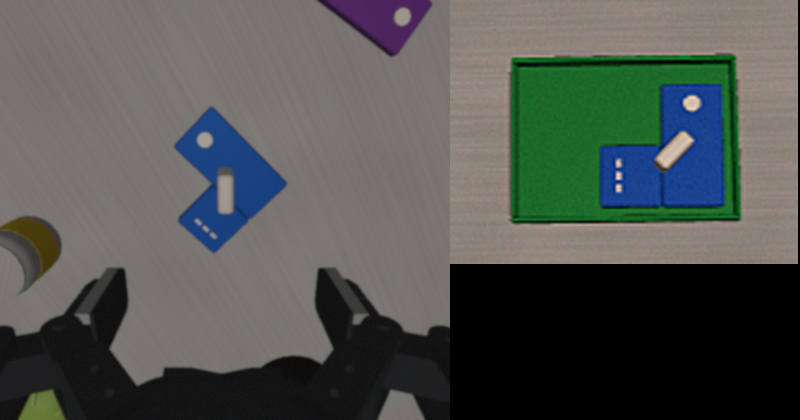

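First plate lies flat and aligned at the tray's right end. The second plate in the full wrist frame: outer corner (346,184), ends (271,107), (235,146), (239,218), (274,252), lug top (286,193).

Run:
```python
from h import *
m=optics.camera_model('wrist')
r=fit(PL[[0,1,2,4,5]],[px2w(m,*p,.015) for p in[(346,184),(271,107),(235,146),(239,218),(274,252)]]);print('B2',r,'lug',px2w(m,286,193,.06))
t=optics.camera_model('top')
P=[px2w(t,(u-450)/2.4+225-.3,v/2.4+165-.3,.02) for u,v in[(723,207),(723,85),(662,85),(662,146),(601,146),(601,207)]]
print('placed',fit(PL,P))
T=[px2w(t,(u-450)/2.4+225-.3,v/2.4+165-.3,.03) for u,v in[(512,58),(735,55),(739,220),(512,221)]]
print('tray',fit(np.array([[80,110],[80,-110],[-80,-110],[-80,110]])/1000,T))
go([r[0][0],r[0][1],.047],r[1]+45-180)
```

```text
B2 (array([0.4865, 0.3455]), -73.21, array([3.7, 3.2, 2.1, 3.7, 2. ])) lug [0.48636819 0.34449712 0.06      ]
placed (array([ 0.4439, -0.0633]), -1.34, array([2. , 0.2, 0.3, 0.4, 1. , 1.1]))
tray (array([ 0.4616, -0.017 ]), -0.63, array([1.5, 1.4, 2.2, 2.4]))
t 12.9 pos [0.4892 0.3397 0.2415] phi 151.49 q6 -2.168 tilt [ 1.7e-03 -5.0e-04 -1.0e+00]
delta now [-0.0037  0.0055  0.1945]
rz -0.0053 delta after rot [-0.0038  0.0054  0.1945]
```

Emit:
jog_arm:
  rot:
    - [0,0,-0.005]
    - [0,0,0]
    - [0,0,0]
    - [0,0,0]
    - [0,0,0]
    - [0,0,0]
    - [0,0,0]
    - [0,0,0]
    - [0,0,0]
    - [0,0,0]
    - [0,0,0]
    - [0,0,0]
  delta_pos:
    - [-0.003,0.0045,0.03]
    - [0,0,0.045]
    - [0,0,0.045]
    - [0,0,0.04]
    - [0,0,0.025]
    - [0,0,0.01]
    - [0,0,0]
    - [0,0,0]
    - [0,0,0]
    - [0,0,0]
    - [0,0,0]
    - [0,0,0]
  fingers: [0,0,0,0,0,0,0,1,1,1,1,1]
  force: 40

```text
clock: 14.4
tool_pos: [0.4873, 0.3452, 0.0471]
ee_rot: [-0.514, 0.858, -0.0, 0.001]
contact_force: [0.4, 0.3, 3.5]
gripper_width: 0.0156
grip_force: 40.4
```

Emit:
jog_arm:
  rot:
    - [0,0,0]
    - [0,0,0]
    - [0,0,0]
    - [0,0,0]
    - [0,0,0]
    - [0,0,0]
    - [0,0,0]
  delta_pos:
    - [0,0,0]
    - [0,0,-0.02]
    - [0,0,-0.03]
    - [0,0,-0.03]
    - [0,0,-0.03]
    - [0,0,-0.03]
    - [0,0,0]
  fingers: [1,1,1,1,1,1,1]

```text
clock: 15.28
tool_pos: [0.4881, 0.3459, 0.19]
ee_rot: [-0.514, 0.858, -0.001, 0.004]
contact_force: [0.3, 0.3, -2.8]
gripper_width: 0.0154
grip_force: 39.6
```

Run:
```python
from h import *
go([.4766,.0278,.12],44.3)
m=snap('w5')
```

```text
t 15.275 pos [0.4881 0.3459 0.19  ] phi 151.88 q6 -2.166 tilt [ 0.007  0.003 -1.   ]
delta now [ 0.2863 -0.1395  0.0689]
rz 1.8776 delta after rot [-0.2194 -0.2308  0.0689]
```

View pics/w5.png

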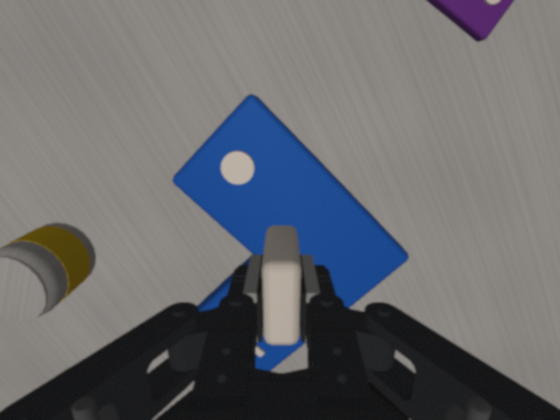

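Run:
```python
from h import *
m=optics.camera_model('wrist')
s=env.read_state();M=Ro.from_quat(s['ee_rot']).as_matrix()
r=fit(PL[:3],[px2w(m,*p,.158) for p in[(408,257),(253,95),(174,180)]]);print(r)
d=np.r_[r[0],.15]-s['tool_pos'];off=(M.T@d)[:2];print('offset tool',off)
```

```text
(array([0.4867, 0.3457]), -73.62, array([3.8, 2.2, 3. ]))
offset tool [-0.00015743  0.00054808]
```

Emit:
jog_arm:
  rot:
    - [0,0,0.1707]
    - [0,0,0.1707]
    - [0,0,0.1707]
    - [0,0,0.1707]
    - [0,0,0.1707]
    - [0,0,0.1707]
    - [0,0,0.1707]
    - [0,0,0.1707]
    - [0,0,0.1707]
    - [0,0,0.1707]
    - [0,0,0.1707]
    - [0,0,0]
  delta_pos:
    - [0,0,0]
    - [0,0,0]
    - [0,0,0]
    - [0,0,0]
    - [0,0,0]
    - [0,0,0]
    - [0,0,0]
    - [0,0,0]
    - [0,0,0]
    - [0,0,0]
    - [0,0,0]
    - [0,0,0]
  fingers: [1,1,1,1,1,1,1,1,1,1,1,1]

```text
clock: 16.82
tool_pos: [0.4854, 0.3444, 0.1842]
ee_rot: [0.388, 0.922, -0.001, -0.0]
contact_force: [-0.2, -0.5, -2.6]
gripper_width: 0.0154
grip_force: 39.5
```

Emit:
jog_arm:
  rot:
    - [0,0,0]
    - [0,0,0]
    - [0,0,0]
    - [0,0,0]
    - [0,0,0]
    - [0,0,0]
    - [0,0,0]
    - [0,0,0]
    - [0,0,0]
    - [0,0,0]
  delta_pos:
    - [-0.0314,-0.0327,0]
    - [-0.0314,-0.0327,0]
    - [-0.0314,-0.0327,0]
    - [-0.0314,-0.0327,0]
    - [-0.0314,-0.0327,0]
    - [-0.0314,-0.0327,0]
    - [-0.0314,-0.0327,0]
    - [0,0,0.045]
    - [0,0,0.045]
    - [0,0,0]
  fingers: [1,1,1,1,1,1,1,1,1,1]

```text
clock: 18.08
tool_pos: [0.472, 0.0281, 0.0922]
ee_rot: [0.387, 0.922, -0.001, -0.004]
contact_force: [-0.7, 0.3, -1.9]
gripper_width: 0.0152
grip_force: 40.3
```

Run:
```python
from h import *
go([.4776,.0285,.0535],44.3);fix(44.3)
snap('w6');snap('t6','top')
w=cv2.imread('pics/w6.png');t=cv2.imread('pics/t6.png')[165:275,225:370]
t=cv2.resize(t,None,fx=2.4,fy=2.4,interpolation=2)
o=np.zeros((420,800,3),np.uint8);o[:,:450]=w[:,60:510];o[:t.shape[0],450:450+t.shape[1]]=t[:,:350];cv2.imwrite('pics/c6.png',o)
```

```text
t 18.075 pos [0.472  0.0281 0.0922] phi 44.44 q6 -0.884 tilt [-0.0083  0.0014 -1.    ]
delta now [-0.0039  0.0045  0.0386]
rz 0.0024 delta after rot [-0.0039  0.0045  0.0386]
rotvec fix [-0.005  -0.0068  0.0024]
```

View pics/c6.png

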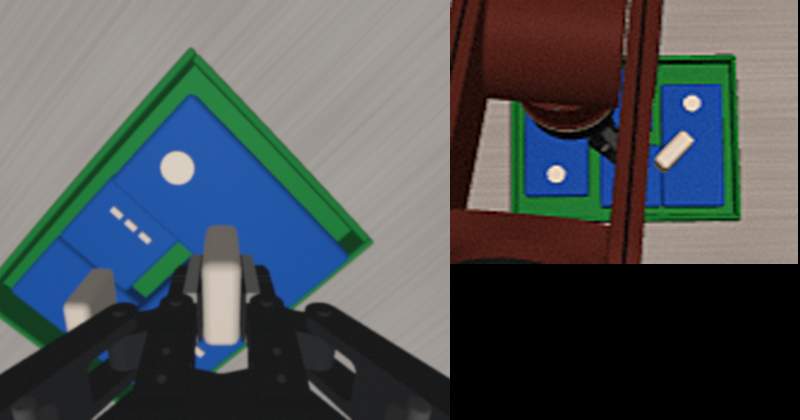

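Emit:
jog_arm:
  rot:
    - [0,0,0]
    - [0,0,0]
    - [0,0,0]
    - [0,0,0]
    - [0,0,0]
    - [0,0,0]
  delta_pos:
    - [-0.002,0.002,0.008]
    - [0,0,0.008]
    - [0,0,0.006]
    - [0,0,0]
    - [0,0,0]
    - [0,0,0]
  fingers: [1,1,1,1,1,1]

```text
clock: 18.92
tool_pos: [0.4794, 0.0278, 0.0747]
ee_rot: [0.388, 0.921, 0.001, 0.001]
contact_force: [0.2, -0.2, -0.8]
gripper_width: 0.0155
grip_force: 40.3
```

Run:
```python
from h import *
go([.4776,.0285,.0535],44.3);fix(44.3)
m=snap('w7');w=cv2.imread('pics/w7.png');cv2.imwrite('pics/c7.png',cv2.resize(w[20:330,60:460],None,fx=1.9,fy=1.9))
z=env.read_state()['tool_pos'][2]-.0471+.015
# predicted tray outer rim corner far-left / far-right and plate
T=lambda x,y,z,a=-.7:[.461+x*np.cos(np.radians(a))-y*np.sin(np.radians(a)),-.017+y*np.cos(np.radians(a))+x*np.sin(np.radians(a)),z]
print('ideal plate corners at z',z.round(4),[w2px(m,T(*p,z)).round(0) for p in[(.065,.095),(-.055,.095),(.065,-.025)]],'rim',[w2px(m,T(*p,.03)).round(0) for p in[(.08,.11),(-.08,.11)]])
```

```text
t 18.925 pos [0.4794 0.0278 0.0747] phi 44.29 q6 -0.88 tilt [ 2.3e-03  2.0e-04 -1.0e+00]
delta now [ 0.0018 -0.0008  0.0212]
rz -0.0002 delta after rot [ 0.0018 -0.0008  0.0212]
rotvec fix [ 0.0017  0.0015 -0.0002]
ideal plate corners at z 0.0426 [array([409., 252.]), array([247.,  84.]), array([256., 377.])] rim [array([437., 243.]), array([233.,  24.])]
```

View pics/c7.png

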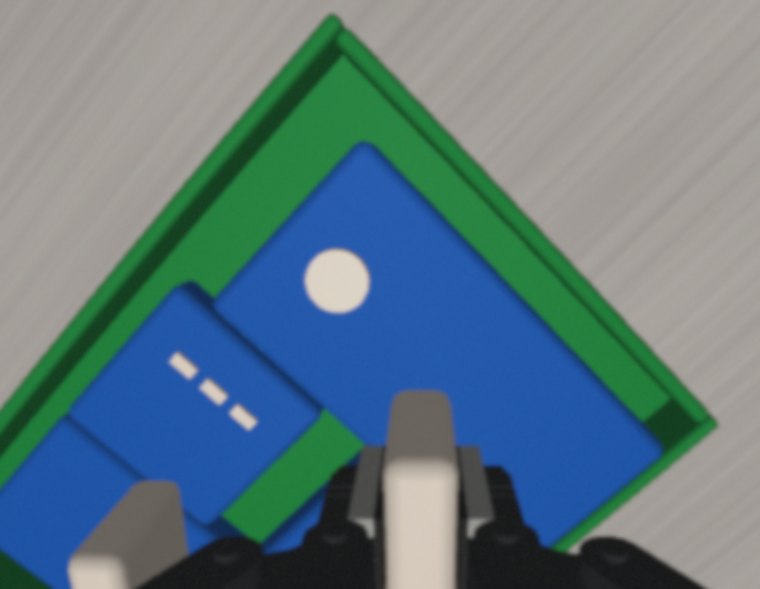

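Emit:
jog_arm:
  rot:
    - [0,0,0]
    - [0,0,0]
    - [0,0,0]
    - [0,0,0]
    - [0,0,0]
  delta_pos:
    - [0.0035,-0.0005,0]
    - [0,0,0.006]
    - [0,0,0.006]
    - [0,0,0]
    - [0,0,0]
  fingers: [1,1,1,1,1]

```text
clock: 19.6
tool_pos: [0.4764, 0.03, 0.0623]
ee_rot: [0.388, 0.921, 0.0, 0.001]
contact_force: [-0.7, 0.4, -1.4]
gripper_width: 0.0154
grip_force: 40.3
```

Emit:
jog_arm:
  rot:
    - [0,0,0]
    - [0,0,0]
    - [0,0,0]
    - [0,0,0]
  delta_pos:
    - [0,0,0.003]
    - [0,0,0.003]
    - [0,0,0.002]
    - [0,0,0]
  fingers: [1,1,1,1]

```text
clock: 20.1
tool_pos: [0.4762, 0.03, 0.0541]
ee_rot: [0.388, 0.921, 0.0, 0.001]
contact_force: [-0.8, 0.7, -2.4]
gripper_width: 0.0158
grip_force: 40.3
```

Emit:
jog_arm:
  rot:
    - [0,0,0]
    - [0,0,0]
    - [0,0,0]
    - [0,0,0]
    - [0,0,0]
    - [0,0,0]
    - [0,0,0]
    - [0,0,0]
    - [0,0,0]
    - [0,0,0]
    - [0,0,0]
    - [0,0,0]
  delta_pos:
    - [0,0,0.0015]
    - [0,0,0]
    - [0,0,0]
    - [0,0,0]
    - [0,0,0]
    - [0,0,0]
    - [0,0,-0.02]
    - [0,0,-0.045]
    - [0,0,-0.055]
    - [0,0,-0.055]
    - [0.03,0.03,0]
    - [0.03,0.03,0]
  fingers: [1,1,0.5,0,0,0,0,0,0,0,0,0]

```text
clock: 21.6
tool_pos: [0.4779, 0.1154, 0.2293]
ee_rot: [0.389, 0.921, 0.001, 0.002]
contact_force: [0.6, 0.2, -0.4]
gripper_width: 0.0856
grip_force: 0.0
```

Emit:
jog_arm:
  rot:
    - [0,0,0]
    - [0,0,0]
    - [0,0,0]
    - [0,0,0]
    - [0,0,0]
  delta_pos:
    - [0.035,0.035,0]
    - [0.035,0.035,0]
    - [0.035,0.035,0]
    - [0.035,0.035,0]
    - [0,0,0]
  fingers: [0,0,0,0,0]

```text
clock: 22.22
tool_pos: [0.4789, 0.3157, 0.2277]
ee_rot: [0.387, 0.922, 0.001, 0.0]
contact_force: [0.0, -0.0, -0.9]
gripper_width: 0.0853
grip_force: 0.0
```

Run:
```python
from h import *
snap('t8','top');snap('s8','scene')
t=cv2.imread('pics/t8.png')[165:275,225:370];t=cv2.resize(t,None,fx=2.75,fy=2.75,interpolation=2)
s=cv2.resize(cv2.imread('pics/s8.png')[140:290,190:380],None,fx=2.1,fy=2.1,interpolation=2)
o=np.zeros((330,800,3),np.uint8);o[:t.shape[0],:t.shape[1]]=t;o[:s.shape[0],400:400+s.shape[1]]=s;cv2.imwrite('pics/c8.png',o)
```

```text
(no output)
```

View pics/c8.png

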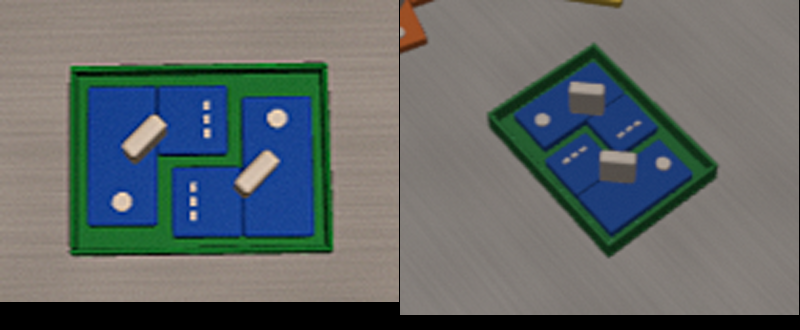

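Both plates lie interlocked and flat, with gaps all round, the gripper is clear, and I never touched the orange plate.

```bash
python3 -c "
from station import env
print(env.hand_in())"
```

```text
the job is handed in; nothing more can be done
None
```

Both blue plates lie interlocked and flat in the green tray, the orange plate was not touched, and I handed the job in at about 22 s on the robot's clock; no verdict came back.

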